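# Set the flask shaker to speed six and start it

## Robot

A 7-joint arm with a two-finger parallel gripper is mounted at the origin on the work surface. World frame = base frame: x ahead of the robot, y to its left, z up, the work surface at z = 0. Lengths are in m, angles in rad, forces in N, time in s.
With the tool pointing down it reaches from about 0.4 to 0.85 m from the base axis. Payload 4.5 kg.
Tool frame: the origin (TCP) lies at the very end of the fingers, on their centre line; the grasp point (between the pads) lies 19 mm behind it; z points along the fingers, x is the direction in which the jaws open and shut, and the axes are right-handed (so a half turn about z gives the same grasp; the last joint's range is limited). The gripper opens to 88 mm and grips with 3 to 60 N. Pads are 18 mm wide; open, the fingers measure 123 mm over their backs; the gripper's body (75 mm by 187 mm) begins 45 mm behind the grasp point.
Start: joints at [1.366, 0.689, -0.195, 1.565, 0.157, 0.902, -0.215], TCP at [0.148, -0.607, 0.239] pointing down, gripper open.
Joint ranges: [-3.01, 3.01], [-0.46, 2.08], [-1.47, 1.51], [0.13, 2.56], [-1, 4.14], [0.04, 2.09], [-2.66, 2.66]. Speed limits (rad/s): [2.57, 2.57, 3.14, 3.14, 3.14, 3.14, 3.14].

## Interface

Orientations are given as a 3x3 rotation matrix whose columns are the frame's x, y, z axes.
In Python, from bench import arm gives the robot as it stands. The module is installed in compiled form; this text tells all that it offers.
- The arm moves only by the tool carry_out, never from a script. Its argument "deltas" is a list that holds one entry, the list of rows, each a list of 7 numbers: the closure, from -1 (fully open) to 1 (shut), then the shift along the tool's x, y, z in mm, then the turn, a rotation vector about the tool's x, y, z in rad. A call has 1 to 8 rows; each row shifts and turns the commanded pose from where the row before left it, along the tool's axes as they then stand; what a row does not reach is not made up. A row lasts 1/10 s, in which the tool goes at most 50 mm and 8.59 degrees, less where a joint would pass 70% of its speed; a pose out of reach is approached as far as the arm can. A call is refused whole if a number of a shift passes 50 or a number of a turn 0.15, either way. A call with a gripper value outside its range is refused whole. The fingers move at their own pace and stop on an object; "newtons" is the grip in N (left out, the last holds). Time passes only in rows, so rows that do not move let the fingers close. It gives the time, the measured TCP pose, the force and the opening at its end, in the units of the state.
- arm.state(): the state, without advancing time (a new reading comes with each control period).
- arm.get_image(name): name is "scene" or "top"; returns (picture, depth): 480x640x3 uint8, red, green, blue; 480x640 float32, m along the optical axis (not along the pixel's ray), 0 where there is no reading.
- arm.camera_params(name): a dict with "mtx" (3x3 intrinsics, pixels), "k1" (the pictures are not rectified: a ray, as slopes to the right and down, at radius r is drawn at 1 + k1 r^2 times it, then the intrinsics apply), "cam_to_world" (4x4, takes a point from camera to world coordinates). Camera axes: x right, y up, looking along -z (the intrinsics and any distortion apply to the point x, -y, -z); pixel columns grow to the right and rows downward; lengths in m; the calibration is good to about 2 mm. A picture is of the moment at which its call begins. camera_params takes no time and is no camera call.
- arm.sign_off(): hands the job in, once; it reports no verdict.
The state is a dict: "clock": time; "qpos": joint angles; "qd": joint speeds; "joint_efforts": joint torques, N m; "eef_pos": TCP position; "ee_rot": TCP orientation; "wrist_force": force on the tool from outside, world axes, zero at the start; "torque": the same for the moment, N m; "finger_gap": finger opening in m.
Only numpy, scipy, OpenCV 4.12 (cv2) and the standard library are available. Lean on these libraries where they do the work, as an engineer would, in place of code of your own. Each camera call takes 0.05 s, during which the arm holds its last target.

## Task

With a fingertip, push the shaker's speed pointer round clockwise, click by click, from where it stands to speed 6 (the sixth bar, counting clockwise from the round zero dot) without going past it. Then press the round start button all the way down and let it come back up. Only push and press: do not grip the pointer, and leave the flasks, the vial and the bottle where they stand.

Things in the scene. Friction and masses are not known exactly. Their poses are not given: they have to be found in the camera images.
- shaker: White flask shaker fixed on the bench, 360 (x) x 340 (y) mm; origin at the centre of its underside, x from its front to its rear, y left, z up. Front: flat white control deck (x -180 to -20 mm), top 75 mm above the bench, with the speed dial left and the start button right. Rear: steel platform, top at 100 mm, with two flasks in 30 mm high clamps at x 115, y +-85 mm.
- dial (a joint): Speed dial angle in rad, growing clockwise seen from above: 0 at the zero dot, a click every 0.5236 rad to step 9; step 6 is 3.142. It starts in one of steps 0 to 3. At step k the pointer points 135 - 30 k degrees counterclockwise from the shaker's +x. Leaving a step takes about 0.07 N m (2 N square to the blade at 36 mm radius); pushed past halfway it snaps into the next step and stays.
- dial_centre (a point): Point where the dial's vertical axis meets the deck's top (75 mm above the bench), at shaker x -105, y +35 mm. Axes as the shaker's.
- pointer (a point): Point in the dial's pointer, 30 mm from the axis, 25 mm above the deck; x outwards along it, y across, z up. The dial is a black disc 60 mm wide, top 12 mm above the deck; on it stands the pointer, a black blade 12 mm thick, from 12 mm behind the axis to 48 mm in front, top 38 mm above the deck, white line on the pointing end. A fingertip over the disc can push its flat side.
- start (a joint): Travel of the start button in m: 0 up, 0.006 fully down; springs back when let go. Fully down takes about 5 N.
- start_top (a point): Centre of the top of the start button, a round black push button 32 mm across in a black housing on the deck, 135 mm to the right of the dial's axis (shaker x -105, y -100 mm). It is pressed straight down.
- flask_a: Loose amber conical flask with a metal cap, 84 mm wide at the foot, 125 mm tall, standing in the right-hand clamp; origin at the centre of its underside, z up. Leave alone.
- flask_b: The same flask in the left-hand clamp. Leave alone.
- bottle: Loose capped clear bottle, 70 mm wide, 145 mm tall, standing on the bench left of the shaker; origin at the centre of its underside, z up. Leave alone.
- vial: Loose small amber vial with a white cap, 26 mm wide, 42 mm tall, standing on the left end of the control deck; origin at the centre of its underside, z up. Leave alone.
- zero_dot (a point): Black round dot on the deck, 10 mm wide, 60 mm from the dial's axis: speed 0. Clockwise from it, every 30 degrees, lie nine flat black radial bars, 4 mm wide, each 1 mm longer than the one before (7 to 15 mm long, starting 54 mm from the axis): speeds 1 to 9.

How it is judged:
By the outcome, as a careful person would: the job done as asked, in the order asked, and still so for the second after the job is handed in, with the robot touching nothing.
It also fails if it takes over 58 s, if anything falls off the work surface, if the arm or the gripper's body presses on something with over 40 N, if the wrist force passes 120 N, or if a joint passes its speed limit or range.

## Working session

There is one attempt and no reset: what is moved stays moved. The work goes in short steps, Python scripts to look and compute and a tool call to move; the robot and the scene stay as the last step left them, time stands still between calls to the robot, and variables do not carry over. Pictures are saved under pics/ and viewed, and the job is handed in when it is done.

Besides the shell and the picture viewer there is one more tool, called after "Request:" as a command line: name --argument value ..., lists and objects as JSON in quotes. carry_out: Moves the arm, as the interface text tells. Its arguments: {"type":"object","properties":{"deltas":{"type":"array","items":{"type":"array","items":{"type":"array","items":{"type":"number"}}}},"newtons":{"type":"number"}},"required":["deltas"]}

```bash
mkdir -p pics
python3 - <<'E'
from bench import arm
import cv2,numpy as np
s=arm.state();print({k:np.round(v,3).tolist() for k,v in s.items()})
for n in("scene","top"):
    p,d=arm.get_image(n);cv2.imwrite(f"pics/{n}0.png",p[:,:,::-1]);np.savez(f"{n}0.npz",p=p,d=d)
    c=arm.camera_params(n);print(n,c)
E
```

```text
{'clock': 0.0, 'qpos': [1.366, 0.69, -0.194, 1.566, 0.157, 0.902, -0.215], 'qd': [0.001, -0.0, 0.001, 0.002, -0.002, -0.001, -0.001], 'joint_efforts': [0.0, -52.756, -1.267, -15.343, -0.053, 0.007, 0.0], 'eef_pos': [0.148, -0.607, 0.238], 'ee_rot': [[0.237, -0.972, -0.001], [-0.972, -0.237, 0.002], [-0.002, 0.0, -1.0]], 'wrist_force': [0.25, 1.057, -0.059], 'torque': [-0.02, 0.008, -0.021], 'finger_gap': 0.088}
scene {'mtx': array([[461.25958918,   0.        , 325.12987096],
       [  0.        , 461.25958918, 235.36282456],
       [  0.        ,   0.        ,   1.        ]]), 'k1': 0.00995832508165121, 'cam_to_world': array([[-0.30989624, -0.63970663,  0.70337739,  1.16585679],
       [ 0.95055191, -0.22431824,  0.21478454,  0.29171111],
       [ 0.02038128,  0.73515764,  0.67758974,  0.58775245],
       [ 0.        ,  0.        ,  0.        ,  1.        ]])}
top {'mtx': array([[463.05045989,   0.        , 315.05233909],
       [  0.        , 463.05045989, 237.13951921],
       [  0.        ,   0.        ,   1.        ]]), 'k1': -0.0970058358908726, 'cam_to_world': array([[-0.02990312,  0.99622832, -0.08145513,  0.55690876],
       [-0.99951862, -0.03047657, -0.00580559,  0.13734598],
       [-0.00826617,  0.08124232,  0.9966601 ,  0.78032731],
       [ 0.        ,  0.        ,  0.        ,  1.        ]])}
```

View pics/top0.png

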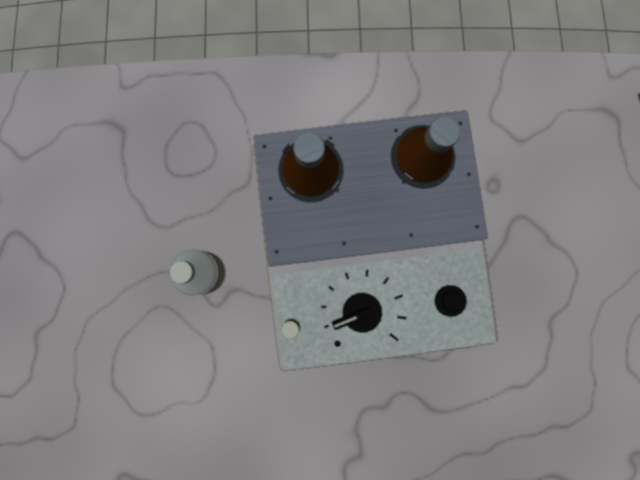

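View pics/scene0.png

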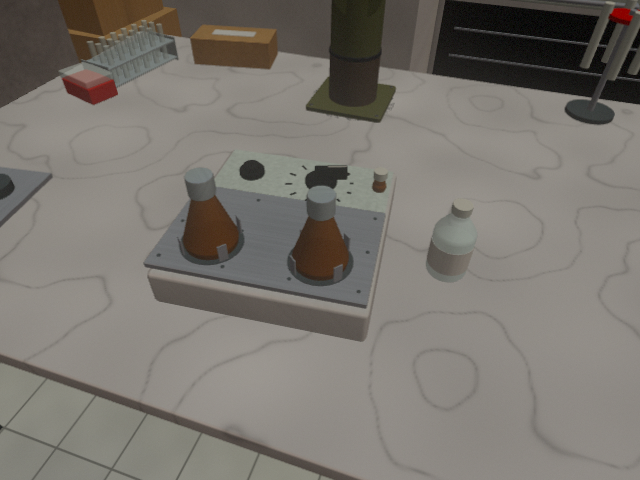

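The top view shows the dial at about (362,313), the zero dot at (337,343), the pointer towards (333,325), which looks like step 1, and the button at (451,301). The vial is at (290,328). Next I measure these.

```bash
cat > h.py <<'E'
from bench import arm
import cv2,numpy as np
def ray(n,px):
    c=arm.camera_params(n);K=c["mtx"]
    px=np.atleast_2d(np.asarray(px,float))
    u=cv2.undistortPoints(px[:,None,:],K,np.array([c["k1"],0,0,0,0.]))[:,0]
    T=c["cam_to_world"]; d=np.c_[u[:,0],-u[:,1],-np.ones(len(u))]@T[:3,:3].T
    return T[:3,3],d
def plane(n,px,z):
    o,d=ray(n,px);return o+d*((z-o[2])/d[:,2])[:,None]
def proj(n,P):
    c=arm.camera_params(n);T=np.linalg.inv(c["cam_to_world"]);P=np.atleast_2d(P)
    q=P@T[:3,:3].T+T[:3,3];q=q*[1,-1,-1]
    return cv2.projectPoints(q,np.zeros(3),np.zeros(3),c["mtx"],np.array([c["k1"],0,0,0,0.]))[0][:,0]
E
python3 - <<'E'
from h import *
z=np.load("top0.npz");p=z["p"];d=z["d"]
g=p.max(2)
m=(g<75).astype(np.uint8);m[:245]=0;m[:,:272]=0;m[:,495:]=0;m[370:]=0
n,l,s,c=cv2.connectedComponentsWithStats(m)
for i in range(1,n):
    if s[i,4]>=4: print(i,s[i],c[i].round(1),plane("top",c[i],.075)[0].round(4),"d",np.round(np.median(d[l==i]),3))
cr=cv2.resize(p[235:375,260:500,::-1],None,fx=3.3,fy=3.3,interpolation=cv2.INTER_CUBIC);cv2.imwrite("pics/crop0.png",cr)
# depth heights
for q in [(410,270),(362,313),(451,301),(380,355),(300,350)]:
    o,r=ray("top",q);dd=d[q[1],q[0]];c=arm.camera_params("top");f=-(r@c["cam_to_world"][:3,2])
    print(q,(o+r[0]*dd/f[0]).round(4))
E
```

```text
1 [275 250   3   4   9] [276.1 251.3] [0.5946 0.2015 0.075 ] d 0.68
2 [366 270   2   6  11] [366.5 272.7] [0.5579 0.0648 0.075 ] d 0.702
3 [346 273   3   5   9] [346.7 275.2] [0.5551 0.0952 0.075 ] d 0.701
4 [384 278   4   6  11] [385.4 280.5] [0.5451 0.0366 0.075 ] d 0.7
5 [435 285  32  32 782] [450.2 300.5] [ 0.5115 -0.0614  0.075 ] d 0.683
6 [329 287   4   3   8] [330.8 287.9] [0.5367 0.12   0.075 ] d 0.699
7 [ 332  293   50   39 1261] [360.8 312.5] [0.4981 0.0757 0.075 ] d 0.685
8 [395 295   7   4  14] [398.  296.5] [0.5204 0.0183 0.075 ] d 0.697
9 [322 306   4   2   8] [323.5 306.5] [0.5089 0.1318 0.075 ] d 0.697
10 [398 316   8   3  16] [401.5 317.1] [0.4891 0.0142 0.075 ] d 0.695
11 [288 319  12   8  26] [294.1 321.3] [0.4879 0.177  0.075 ] d 0.668
12 [325 325   3   3   6] [326.  326.2] [0.4792 0.129  0.075 ] d 0.695
13 [390 334   8   6  17] [393.4 336.6] [0.4602 0.0276 0.075 ] d 0.693
14 [335 341   5   6  24] [337.  343.3] [0.453  0.1132 0.075 ] d 0.693
(410, 270) [ 0.5599 -0.0016  0.0752]
(362, 313) [0.5006 0.0774 0.1136]
(451, 301) [ 0.5122 -0.0561  0.0981]
(380, 355) [0.4335 0.0491 0.0762]
(300, 350) [0.4444 0.1693 0.0738]
```

View pics/crop0.png

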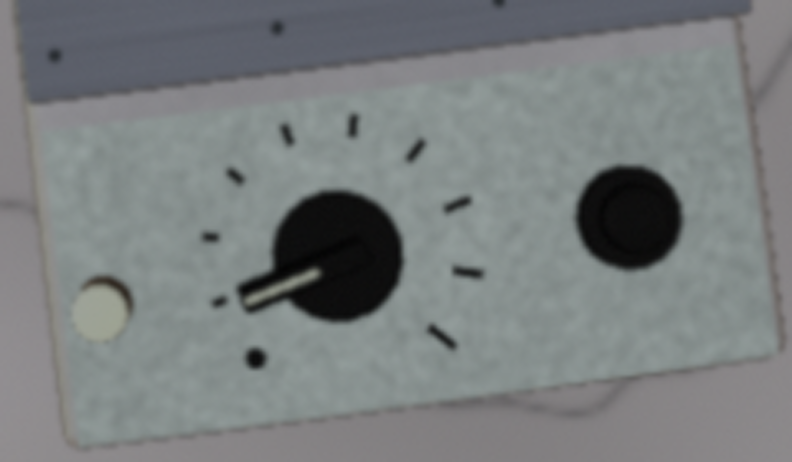

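Run:
```python
from h import *
px=[(337.,343.3),(326,326.2),(323.5,306.5),(330.8,287.9),(346.7,275.2),(366.5,272.7),(385.4,280.5),(398,296.5),(401.5,317.1),(393.4,336.6)]
W=plane("top",px,.075)[:,:2]
k=np.arange(10);r=np.where(k==0,60,54+(6+k)/2)/1000;a=np.radians(135-30*k)
M=np.c_[r*np.cos(a),r*np.sin(a)]
mc=M.mean(0);wc=W.mean(0);U,S,V=np.linalg.svd((M-mc).T@(W-wc));R=(U@V).T
t=wc-R@mc;print("yaw",np.degrees(np.arctan2(R[1,0],R[0,0])),"centre",t,"res mm",np.round(1e3*np.linalg.norm(M@R.T+t-W,axis=1),1))
yaw=np.arctan2(R[1,0],R[0,0])
b=t+R@[0,-.135];print("btn pred",b)
print("btn px on z=.098",plane("top",[(450.5,300.8)],.098))
print("dial vs pixel disc",plane("top",[(362.5,313)],.087), "line tip pix z113",plane("top",[(334,326),(358,317)],.113))
v=plane("top",[(334,326),(358,317)],.113);q=v[0]-v[1];print("ptr ang rel shaker",np.degrees(np.arctan2(q[1],q[0])-yaw))
print("vial top",plane("top",[(290.5,329)],.117)); 
for n,f in [("flaskA",(.22,-.12)),("flaskB",(.22,.05))]: print(n,t+R@np.array(f))
# scene check
print(proj("scene",np.r_[t,.087]),proj("scene",np.r_[b,.098]))
```

```text
yaw 5.34079331676858 centre [0.49931628 0.07482747] res mm [0.1 0.3 0.2 0.  0.5 0.1 0.3 0.2 0.5 0.2]
btn pred [ 0.51188202 -0.05958645]
btn px on z=.098 [[ 0.51248857 -0.05537988  0.098     ]]
dial vs pixel disc [[0.49831626 0.07426178 0.087     ]] line tip pix z113 [[0.48331665 0.11798626 0.113     ]
 [0.49503086 0.08326544 0.113     ]]
ptr ang rel shaker 103.30272692139702
vial top [[0.48129591 0.17999534 0.117     ]]
flaskA [ 0.72953073 -0.02417408]
flaskB [0.71370722 0.1450879 ]
[[319.83670685 177.65871548]] [[249.97258739 162.40571901]]
```

Checks: the marks fit within 0.5 mm, yaw is 5.3°, and the pointer is at 103° relative to the shaker, so it stands at step 1. Deck depth agrees at 75 mm. I'll close the fingers and swing round towards the dial at a safe height.

Request:
carry_out --deltas '[[[1,0,-40,0,0,0,-0.08],[1,0,-48,0,0,0,-0.085],[1,0,-48,0,0,0,-0.085],[1,0,-48,0,0,0,-0.085],[1,0,-48,0,0,0,-0.085],[1,0,-48,0,0,0,-0.085],[1,0,-48,0,0,0,-0.085],[1,0,-48,0,0,0,-0.085]]]' --newtons 10

```text
clock: 0.9
eef_pos: [0.4662, -0.4167, 0.2383]
ee_rot: [[0.794, -0.608, -0.0], [-0.608, -0.794, 0.0], [-0.0, -0.0, -1.0]]
wrist_force: [0.6, -0.6, 1.0]
finger_gap: 0.0264
```

```bash
cat >> h.py <<'E'
C=np.array([.4993,.0748]);YAW=np.radians(5.34);B=np.array([.5122,-.0575])
from scipy.spatial.transform import Rotation as Ro
def go(p,yawdeg):
    s=arm.state();R=np.array(s["ee_rot"]);x=np.array(s["eef_pos"])
    y=np.radians(yawdeg);T=np.array([[np.cos(y),np.sin(y),0],[np.sin(y),-np.cos(y),0],[0,0,-1]])
    print("clk",round(s["clock"],2),"pos",x.round(4),"yaw",np.degrees(np.arctan2(R[1,0],R[0,0])).round(1),"F",np.round(s["wrist_force"],1),"gap",round(s["finger_gap"],3),"q",np.round(s["qpos"],2))
    print(" shift tool mm",(1e3*R.T@(np.array(p)-x)).round(1),"rotvec",Ro.from_matrix(R.T@T).as_rotvec().round(3))
def fpose(step,d,r=.036):  # finger pose: pointer direction at step, d behind
    th=np.radians(135-30*step)+YAW;e=np.array([np.cos(th),np.sin(th)]);t=np.array([e[1],-e[0]]) # clockwise tangent
    return C+r*e-d*t,np.degrees(th)
E
python3 - <<'E'
from h import *
p,y=fpose(1,.027);print(p,y);go([*p,.238],y)
E
```

```text
[0.46147029 0.09917033] 110.34
clk 0.9 pos [ 0.4662 -0.4167  0.2383] yaw -37.5 F [ 0.6 -0.6  1. ] gap 0.026 q [ 0.85  0.7  -0.35  1.56  0.28  0.93 -0.25]
 shift tool mm [-3.175e+02 -4.067e+02  3.000e-01] rotvec [-0.    0.   -2.58]
```

Request:
carry_out --deltas '[[[1,-28,-36,0,0,0,-0.14],[1,-23,-40,0,0,0,-0.14],[1,-17,-43,0,0,0,-0.14],[1,-11,-45,0,0,0,-0.14],[1,-4,-46,0,0,0,-0.14],[1,2,-46,0,0,0,-0.14],[1,8,-45,0,0,0,-0.14],[1,15,-44,0,0,0,-0.14]]]'

```text
clock: 1.7
eef_pos: [0.4642, -0.0479, 0.2386]
ee_rot: [[0.892, 0.451, -0.0], [0.451, -0.892, -0.0], [-0.0, 0.0, -1.0]]
wrist_force: [1.1, 0.1, 0.1]
finger_gap: 0.0005
```

Run:
```python
from h import *
p,y=fpose(1,.027);go([*p,.238],y)
```

```text
clk 1.7 pos [ 0.4642 -0.0479  0.2386] yaw 26.8 F [1.1 0.1 0.1] gap 0.001 q [ 0.43  0.55 -0.66  2.01  0.49  0.74 -0.06]
 shift tool mm [  63.9 -132.5    0.6] rotvec [-0.000e+00  1.000e-03 -1.458e+00]
```

Request:
carry_out --deltas '[[[1,11,-22,0,0,0,-0.14],[1,14,-20,0,0,0,-0.14],[1,17,-18,0,0,0,-0.14],[1,19,-16,0,0,0,-0.14],[1,21,-13,0,0,0,-0.14],[1,23,-10,0,0,0,-0.14],[1,0,0,0,0,0,-0.14],[1,0,0,0,0,0,-0.14]]]'

```text
clock: 2.5
eef_pos: [0.4645, 0.0999, 0.2386]
ee_rot: [[-0.02, 1.0, -0.0], [1.0, 0.02, -0.0], [-0.0, -0.0, -1.0]]
wrist_force: [0.6, -0.0, 0.4]
finger_gap: 0.0006
```

Run:
```python
from h import *
p,y=fpose(1,.027);go([*p,.095],y)
```

```text
clk 2.5 pos [0.4645 0.0999 0.2386] yaw 91.1 F [ 0.6 -0.   0.4] gap 0.001 q [ 0.28  0.64 -0.96  1.98  0.69  0.88  0.54]
 shift tool mm [ -0.7  -3.  143.6] rotvec [-0.    -0.    -0.335]
```

Request:
carry_out --deltas '[[[1,0,-3,0,0,0,-0.115],[1,0,0,20,0,0,-0.11],[1,0,0,25,0,0,-0.11],[1,0,0,25,0,0,0],[1,0,0,25,0,0,0],[1,0,0,20,0,0,0],[1,0,0,10,0,0,0],[1,0,0,0,0,0,0]]]'

```text
clock: 3.3
eef_pos: [0.4612, 0.0987, 0.1127]
ee_rot: [[-0.34, 0.94, -0.002], [0.94, 0.34, -0.001], [-0.0, -0.002, -1.0]]
wrist_force: [0.5, 0.3, 0.8]
finger_gap: 0.0008
```

Run:
```python
from h import *
p,y=fpose(1,.027);go([*p,.095],y)
for n in("scene","top"):
    im,d=arm.get_image(n);cv2.imwrite(f"pics/{n}1.png",im[:,:,::-1])
```

```text
clk 3.3 pos [0.4612 0.0987 0.1127] yaw 109.9 F [0.5 0.3 0.8] gap 0.001 q [ 0.19  0.85 -0.84  2.11  1.06  0.69  0.53]
 shift tool mm [ 0.4  0.5 17.7] rotvec [-0.002  0.    -0.008]
```

View pics/scene1.png

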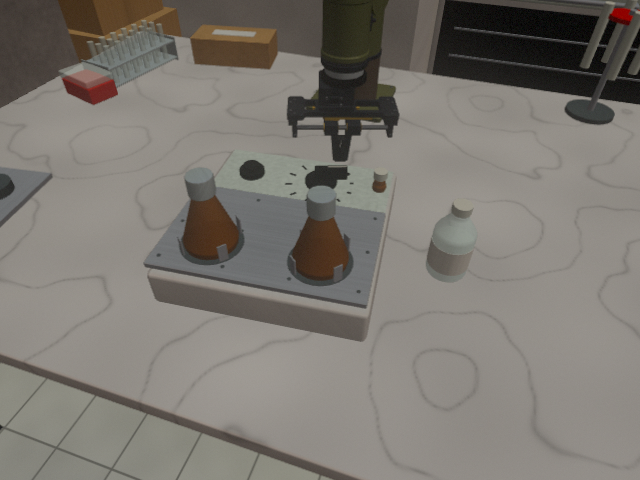

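View pics/top1.png

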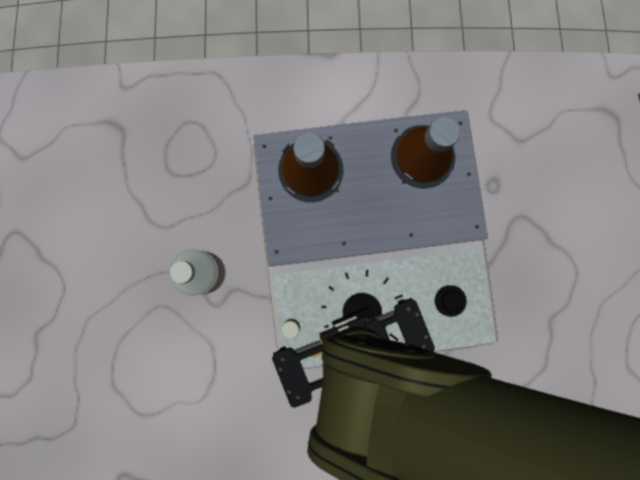

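Both views show the closed fingertip behind the pointer and clear of the vial. I'll lower it to 20 mm above the deck, then move up to the blade.

Request:
carry_out --deltas '[[[1,0,0,9,0,0,0],[1,0,0,9,0,0,0],[1,0,0,0,0,0,0],[1,0,4,0,0,0,0],[1,0,4,0,0,0,0],[1,0,2,0,0,0,0],[1,0,0,0,0,0,0]]]'

```text
clock: 4.1
eef_pos: [0.4713, 0.1025, 0.0958]
ee_rot: [[-0.34, 0.94, 0.0], [0.94, 0.34, 0.0], [0.0, 0.0, -1.0]]
wrist_force: [-0.6, 0.4, 0.3]
finger_gap: 0.0004
```

Run:
```python
from h import *
p,y=fpose(1,.015);go([*p,.095],y)
```

```text
clk 4.1 pos [0.4713 0.1025 0.0958] yaw 109.9 F [-0.6  0.4  0.3] gap 0.0 q [ 0.17  0.88 -0.81  2.09  1.1   0.68  0.51]
 shift tool mm [0.3 1.6 0.8] rotvec [ 0.    -0.    -0.008]
```

Now at the contact edge. I'll sweep around the axis.

Request:
carry_out --deltas '[[[1,0.3,1.6,0.5,0,0,0],[1,0.8,2.2,0,0,0,0.06],[1,0.8,2.2,0,0,0,0.06],[1,0.8,2.2,0,0,0,0.06],[1,0.8,2.2,0,0,0,0.06],[1,0.8,2.2,0,0,0,0.06],[1,0.8,2.2,0,0,0,0.06],[1,0.8,2.2,0,0,0,0.06]]]'

```text
clock: 4.9
eef_pos: [0.487, 0.1115, 0.0952]
ee_rot: [[0.075, 0.997, 0.0], [0.997, -0.075, 0.0], [0.0, 0.0, -1.0]]
wrist_force: [-0.5, -0.7, -0.0]
finger_gap: 0.0003
```

Run:
```python
from h import *
p,y=fpose(1+.42/.5236,.015);go([*p,.095],y)
for n in("scene",):
    im,d=arm.get_image(n);cv2.imwrite(f"pics/{n}2.png",cv2.resize(im[100:240,200:440,::-1],None,fx=3.3,fy=3.3))
```

```text
clk 4.9 pos [0.487  0.1115 0.0952] yaw 85.7 F [-0.5 -0.7 -0. ] gap 0.0 q [ 0.12  0.87 -0.73  2.04  1.02  0.65  0.18]
 shift tool mm [ 0.2 -0.3  0.2] rotvec [ 0.   -0.   -0.01]
```

View pics/scene2.png

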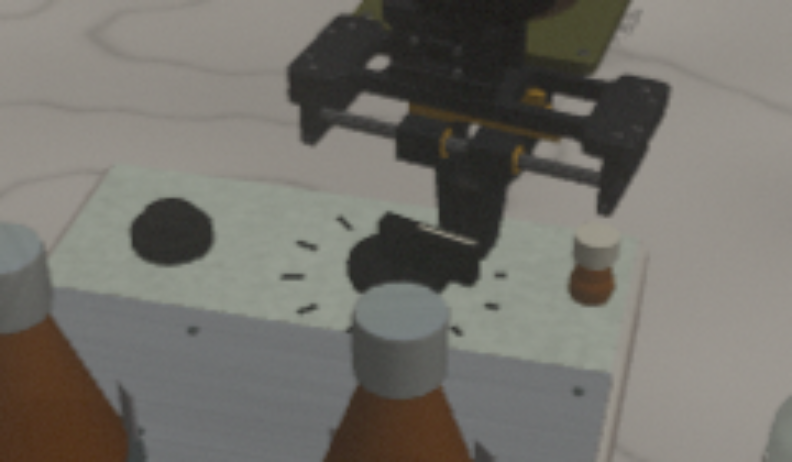

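The picture shows the pointer turned to about step 2 (tip near crop (475,270)), with the finger flat on its side and clear of the vial. I'll continue.

Request:
carry_out --deltas '[[[1,0.8,2.2,0,0,0,0.06],[1,0.8,2.2,0,0,0,0.06],[1,0.8,2.2,0,0,0,0.06],[1,0.8,2.2,0,0,0,0.06],[1,0.8,2.2,0,0,0,0.06],[1,0.8,2.2,0,0,0,0.06],[1,0.8,2.2,0,0,0,0.06],[1,0.8,2.2,0,0,0,0.06]]]'

```text
clock: 5.75
eef_pos: [0.5052, 0.1129, 0.0952]
ee_rot: [[0.526, 0.851, -0.0], [0.851, -0.526, 0.001], [0.0, -0.0, -1.0]]
wrist_force: [0.5, -0.1, -1.5]
finger_gap: 0.0005
```

Run:
```python
from h import *
p,y=fpose(1+.9/.5236,.015);go([*p,.095],y)
```

```text
clk 5.75 pos [0.5052 0.1129 0.0952] yaw 58.3 F [ 0.5 -0.1 -1.5] gap 0.0 q [ 0.07  0.86 -0.64  1.99  0.9   0.61 -0.17]
 shift tool mm [ 0.4 -0.3  0.2] rotvec [-0.    -0.    -0.008]
```

Request:
carry_out --deltas '[[[1,0.8,2.2,0,0,0,0.06],[1,0.8,2.2,0,0,0,0.06],[1,0.8,2.2,0,0,0,0.06],[1,0.8,2.2,0,0,0,0.06],[1,0.8,2.2,0,0,0,0.06],[1,0.8,2.2,0,0,0,0.06],[1,0.8,2.2,0,0,0,0.06],[1,0.8,2.2,0,0,0,0.06]]]'

```text
clock: 6.55
eef_pos: [0.5219, 0.1059, 0.0952]
ee_rot: [[0.859, 0.512, -0.0], [0.512, -0.859, 0.001], [0.0, -0.001, -1.0]]
wrist_force: [-1.0, 1.0, -0.5]
finger_gap: 0.0007
```

Run:
```python
from h import *
p,y=fpose(1+1.38/.5236,.015);go([*p,.095],y)
for n in("scene","top"):
    im,d=arm.get_image(n);cv2.imwrite(f"pics/{n}3.png",cv2.resize(im[100:240,200:440,::-1] if n=="scene" else im[235:375,260:500,::-1],None,fx=3.3,fy=3.3))
```

```text
clk 6.55 pos [0.5219 0.1059 0.0952] yaw 30.8 F [-1.   1.  -0.5] gap 0.001 q [ 0.03  0.84 -0.53  1.95  0.78  0.57 -0.5 ]
 shift tool mm [ 0.5 -0.2  0.2] rotvec [-0.001 -0.    -0.008]
```

View pics/scene3.png

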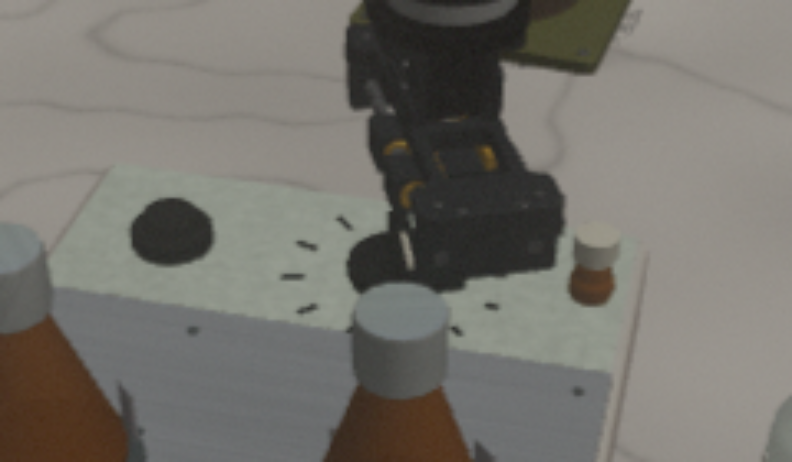

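View pics/top3.png

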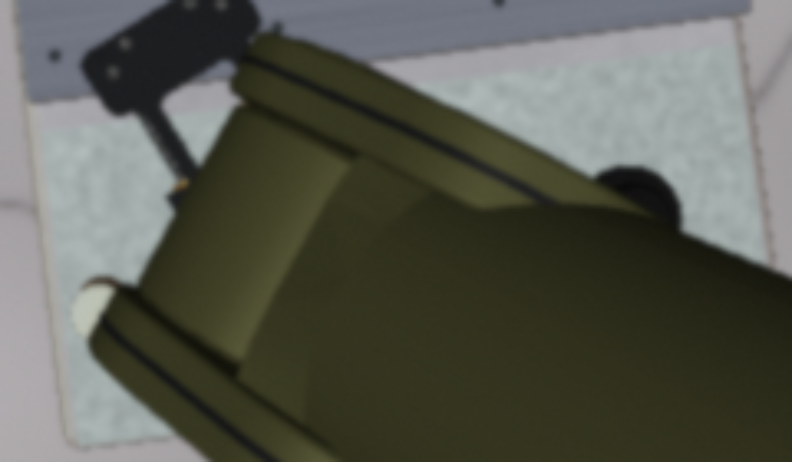

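Request:
carry_out --deltas '[[[1,0.8,2.2,0,0,0,0.06],[1,0.8,2.2,0,0,0,0.06],[1,0.8,2.2,0,0,0,0.06],[1,0.8,2.2,0,0,0,0.06],[1,0.8,2.2,0,0,0,0.06],[1,0.8,2.2,0,0,0,0.06],[1,0.8,2.2,0,0,0,0.06],[1,0.8,2.2,0,0,0,0.06]]]'

```text
clock: 7.45
eef_pos: [0.5334, 0.092, 0.0952]
ee_rot: [[0.998, 0.059, -0.0], [0.059, -0.998, 0.002], [-0.0, -0.002, -1.0]]
wrist_force: [-0.4, 1.4, -0.2]
finger_gap: 0.0003
```

Request:
carry_out --deltas '[[[1,0.8,2.2,0,0,0,0.06],[1,0.8,2.2,0,0,0,0.06],[1,0.8,2.2,0,0,0,0.06],[1,0.8,2.2,0,0,0,0.06],[1,0.8,2.2,0,0,0,0.06],[1,0.5,1.5,0,0,0,0.04],[1,0,0,0,0,0,0]]]'

```text
clock: 8.15
eef_pos: [0.5374, 0.0802, 0.0953]
ee_rot: [[0.961, -0.276, 0.001], [-0.276, -0.961, 0.003], [-0.0, -0.003, -1.0]]
wrist_force: [-1.1, 4.6, -0.4]
finger_gap: 0.0006
```

Run:
```python
from h import *
p,y=fpose(1+2.2/.5236,.015);go([*p,.095],y)
for n in("scene","top"):
    im,d=arm.get_image(n);cv2.imwrite(f"pics/{n}4.png",cv2.resize(im[100:240,200:440,::-1] if n=="scene" else im[235:375,260:500,::-1],None,fx=3.3,fy=3.3))
```

```text
clk 8.15 pos [0.5374 0.0802 0.0953] yaw -16.0 F [-1.1  4.6 -0.4] gap 0.001 q [-0.03  0.82 -0.33  1.92  0.53  0.48 -1.02]
 shift tool mm [0.8 0.5 0.3] rotvec [-0.003  0.    -0.005]
```

View pics/scene4.png

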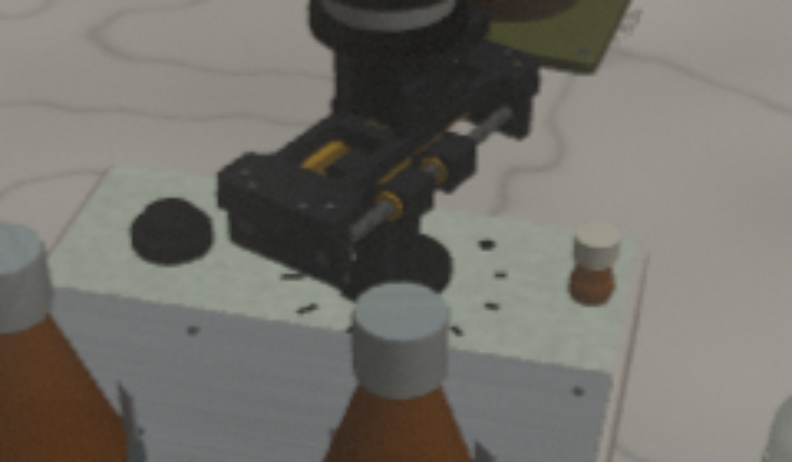

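Force is 4.6 N at finger step 5.2, so the finger is pushing out of step 5. Next is a gentle push through the last click.

Request:
carry_out --deltas '[[[1,0.5,1.5,0,0,0,0.04],[1,0.5,1.5,0,0,0,0.04],[1,0.5,1.5,0,0,0,0.04],[1,0.5,1.5,0,0,0,0.04],[1,0.5,1.5,0,0,0,0.04],[1,0,0,0,0,0,0]]]'

```text
clock: 8.85
eef_pos: [0.537, 0.0687, 0.0952]
ee_rot: [[0.885, -0.465, -0.0], [-0.465, -0.885, -0.002], [0.001, 0.001, -1.0]]
wrist_force: [-0.5, 0.3, -0.6]
finger_gap: 0.0005
```

Run:
```python
from h import *
p,y=fpose(1+2.4/.5236,.015);go([*p,.095],y)
im,d=arm.get_image("scene");cv2.imwrite(f"pics/scene5.png",cv2.resize(im[100:240,200:440,::-1],None,fx=3.3,fy=3.3))
```

```text
clk 8.85 pos [0.537  0.0687 0.0952] yaw -27.7 F [-0.5  0.3 -0.6] gap 0.001 q [-0.05  0.81 -0.28  1.93  0.46  0.46 -1.15]
 shift tool mm [-0.3 -3.2  0.2] rotvec [ 0.001 -0.001 -0.01 ]
```

View pics/scene5.png

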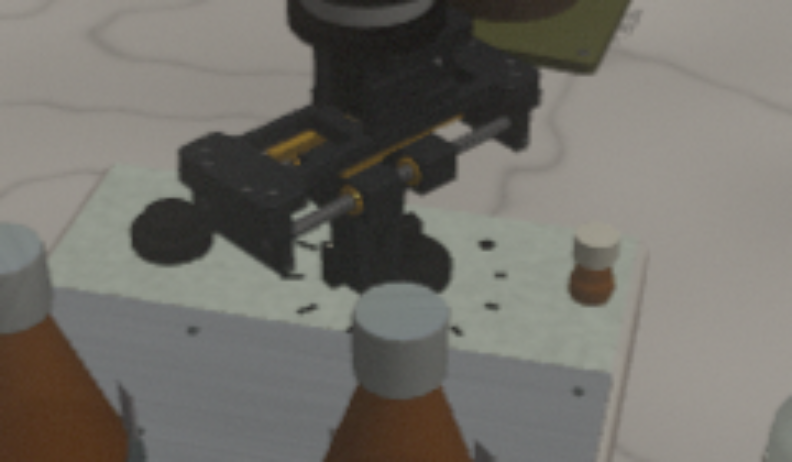

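The force dropped, so it snapped over. I'll back off, rise and look.

Request:
carry_out --deltas '[[[1,0,-6,0,0,0,0],[1,0,-8,0,0,0,0],[1,0,0,-20,0,0,0],[1,0,0,-40,0,0,0],[1,-20,0,-45,0,0,0],[1,-45,0,-20,0,0,0],[1,-45,0,0,0,0,0],[1,-45,0,0,0,0,0]]]'

```text
clock: 9.7
eef_pos: [0.4054, 0.1558, 0.2212]
ee_rot: [[0.886, -0.463, 0.003], [-0.463, -0.886, 0.002], [0.001, -0.003, -1.0]]
wrist_force: [0.4, 0.7, 0.3]
finger_gap: 0.0008
```

Run:
```python
from h import *
go([*B,.16],0)
for n in("scene","top"):
    im,d=arm.get_image(n);cv2.imwrite(f"pics/{n}6.png",cv2.resize(im[100:240,200:440,::-1] if n=="scene" else im[235:375,260:500,::-1],None,fx=3.3,fy=3.3))
```

```text
clk 9.7 pos [0.4054 0.1558 0.2212] yaw -27.6 F [0.4 0.7 0.3] gap 0.001 q [-0.21  0.5  -0.38  2.13  0.34  0.57 -1.33]
 shift tool mm [193.4 139.7  61.1] rotvec [-0.002 -0.002 -0.482]
```

View pics/top6.png

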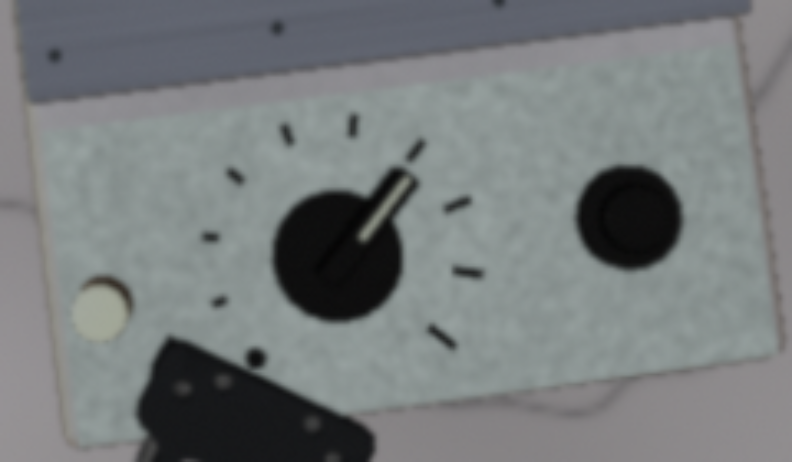

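View pics/scene6.png

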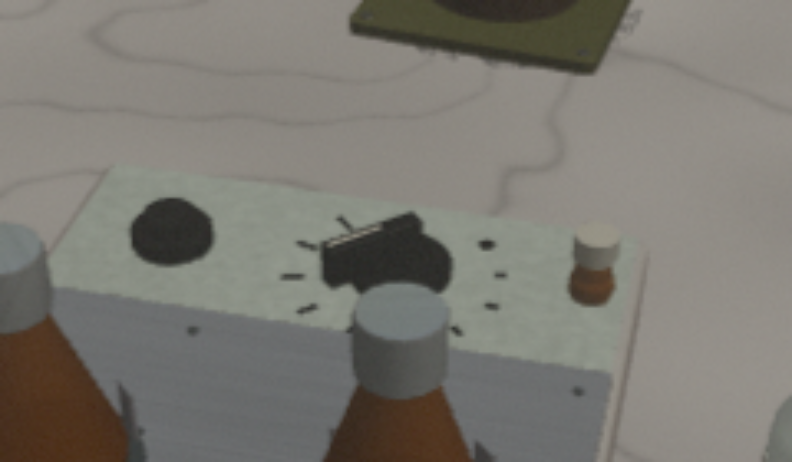

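The pointer tip is at crop (405,180), in line with the sixth bar at (416,150). The button's inner circle is at crop (640,217). Now the button: I measure its top.

```bash
sed -i 's/B=np.array(\[.5122,-.0575\])/B=np.array([.5120,-.0596])/' h.py
python3 - <<'E'
from h import *
print("inner circle",plane("top",[(453.9,300.8)],.099))
z=np.load("top0.npz")["d"];c=arm.camera_params("top")
for q in [(454,301),(458,301),(450,301),(454,305),(454,296),(438,301),(443,310),(466,301)]:
    o,r=ray("top",q);f=-(r@c["cam_to_world"][:3,2]);print(q,(o+r[0]*z[q[1],q[0]]/f[0]).round(4))
go([*B,.13],-27.6)
E
```

```text
inner circle [[ 0.51236277 -0.06017452  0.099     ]]
(454, 301) [ 0.5119 -0.0611  0.0963]
(458, 301) [ 0.5117 -0.0671  0.0962]
(450, 301) [ 0.5121 -0.0551  0.0963]
(454, 305) [ 0.506  -0.0609  0.096 ]
(454, 296) [ 0.5193 -0.0609  0.0981]
(438, 301) [ 0.5123 -0.0392  0.0885]
(443, 310) [ 0.4984 -0.0468  0.0859]
(466, 301) [ 0.5107 -0.0817  0.0882]
clk 9.8 pos [0.4009 0.1573 0.2208] yaw -27.0 F [ 0.7  0.2 -0.1] gap 0.0 q [-0.22  0.5  -0.39  2.14  0.34  0.57 -1.32]
 shift tool mm [197.8 142.6  90.4] rotvec [0.001 0.003 0.01 ]
```

Request:
carry_out --deltas '[[[1,30,22,0,0,0,0],[1,35,25,0,0,0,0],[1,35,25,0,0,0,0],[1,35,25,0,0,0,0],[1,35,25,0,0,0,0],[1,28,21,20,0,0,0],[1,0,0,40,0,0,0],[1,0,0,20,0,0,0]]]'

```text
clock: 10.6
eef_pos: [0.5153, -0.0661, 0.1378]
ee_rot: [[0.885, -0.466, -0.002], [-0.466, -0.885, -0.0], [-0.001, 0.001, -1.0]]
wrist_force: [-1.0, 0.3, -0.5]
finger_gap: 0.0003
```

Run:
```python
from h import *
go([*B,.097],-27.6)
```

```text
clk 10.6 pos [ 0.5153 -0.0661  0.1378] yaw -27.8 F [-1.   0.3 -0.5] gap 0.0 q [ 0.24  0.72 -0.34  1.97  0.45  0.52 -0.9 ]
 shift tool mm [-5.9 -4.3 40.8] rotvec [ 0.001  0.001 -0.003]
```

Request:
carry_out --deltas '[[[1,0,0,0,0,0,0],[1,0,0,0,0,0,0]]]'

```text
clock: 10.8
eef_pos: [0.5159, -0.064, 0.1404]
ee_rot: [[0.886, -0.463, 0.0], [-0.463, -0.886, 0.0], [0.0, -0.0, -1.0]]
wrist_force: [0.9, 0.1, 0.7]
finger_gap: 0.0004
```

Run:
```python
from h import *
go([*B,.097],-27.6)
```

```text
clk 10.8 pos [ 0.5159 -0.064   0.1404] yaw -27.6 F [0.9 0.1 0.7] gap 0.0 q [ 0.24  0.72 -0.34  1.97  0.45  0.53 -0.9 ]
 shift tool mm [-5.5 -2.  43.4] rotvec [-0. -0.  0.]
```

Request:
carry_out --deltas '[[[1,-5.5,-2,10,0,0,0],[1,0,0,15,0,0,0],[1,0,0,13,0,0,0],[1,0,0,0,0,0,0],[1,0,0,0,0,0,0]]]'

```text
clock: 11.3
eef_pos: [0.5124, -0.0597, 0.1034]
ee_rot: [[0.886, -0.463, 0.002], [-0.463, -0.886, -0.0], [0.002, -0.001, -1.0]]
wrist_force: [0.4, -0.4, -0.8]
finger_gap: 0.0004
```

Run:
```python
from h import *
go([*B,.097],-27.6)
im,d=arm.get_image("scene");cv2.imwrite(f"pics/scene7.png",cv2.resize(im[100:240,200:440,::-1],None,fx=3.3,fy=3.3))
```

```text
clk 11.3 pos [ 0.5124 -0.0597  0.1034] yaw -27.6 F [ 0.4 -0.4 -0.8] gap 0.0 q [ 0.2   0.78 -0.28  2.    0.5   0.42 -0.94]
 shift tool mm [-0.4  0.   6.4] rotvec [-0.001 -0.002  0.   ]
```

View pics/scene7.png

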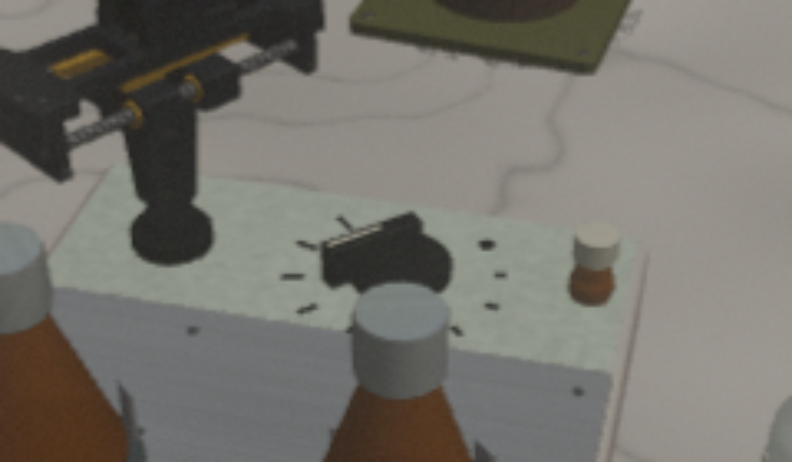

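The fingertip is centred over the button. I'll press slowly and read the force.

Request:
carry_out --deltas '[[[1,0,0,2,0,0,0],[1,0,0,2,0,0,0],[1,0,0,2,0,0,0],[1,0,0,2,0,0,0],[1,0,0,2,0,0,0],[1,0,0,2,0,0,0],[1,0,0,0,0,0,0],[1,0,0,0,0,0,0]]]'

```text
clock: 12.15
eef_pos: [0.5117, -0.0601, 0.0913]
ee_rot: [[0.886, -0.463, 0.001], [-0.463, -0.886, -0.001], [0.001, 0.0, -1.0]]
wrist_force: [-1.9, -0.2, 14.8]
finger_gap: 0.0009
```

Request:
carry_out --deltas '[[[1,0,0,0.8,0,0,0],[1,0,0,0,0,0,0],[1,0,0,0,0,0,0]]]'

```text
clock: 12.45
eef_pos: [0.5117, -0.0601, 0.0912]
ee_rot: [[0.886, -0.463, 0.002], [-0.463, -0.886, -0.001], [0.002, 0.0, -1.0]]
wrist_force: [-3.2, 0.0, 21.1]
finger_gap: 0.0003
```

The command went 0.8 mm deeper but the tip moved only 0.1 mm, and the force rose to 21 N. That is the hard stop. Lifting off.

Request:
carry_out --deltas '[[[1,0,0,-5,0,0,0],[1,0,0,-10,0,0,0],[1,0,0,-25,0,0,0],[1,0,0,-40,0,0,0],[1,-20,20,-40,0,0,0],[1,-40,20,0,0,0,0],[1,-40,20,0,0,0,0],[1,0,0,0,0,0,0]]]'

```text
clock: 13.25
eef_pos: [0.3852, -0.0678, 0.209]
ee_rot: [[0.886, -0.463, -0.012], [-0.463, -0.886, -0.003], [-0.009, 0.008, -1.0]]
wrist_force: [-0.2, 0.1, 0.1]
finger_gap: 0.0005
```

Run:
```python
from h import *
go([*B,.2],-27.6)
for n in("scene","top"):
    im,d=arm.get_image(n);cv2.imwrite(f"pics/{n}8.png",im[:,:,::-1])
    if n=="top":
        c=arm.camera_params("top")
        for q in [(454,301),(450,301),(454,305)]:
            o,r=ray("top",q);f=-(r@c["cam_to_world"][:3,2]);print(q,(o+r[0]*d[q[1],q[0]]/f[0]).round(4))
```

```text
clk 13.25 pos [ 0.3852 -0.0678  0.209 ] yaw -27.6 F [-0.2  0.1  0.1] gap 0.0 q [ 0.33  0.48 -0.41  2.25  0.41  0.49 -0.88]
 shift tool mm [108.6 -66.    7.5] rotvec [0.008 0.009 0.   ]
(454, 301) [ 0.512  -0.0606  0.0979]
(450, 301) [ 0.5121 -0.055   0.0968]
(454, 305) [ 0.5062 -0.0601  0.0988]
```

View pics/top8.png

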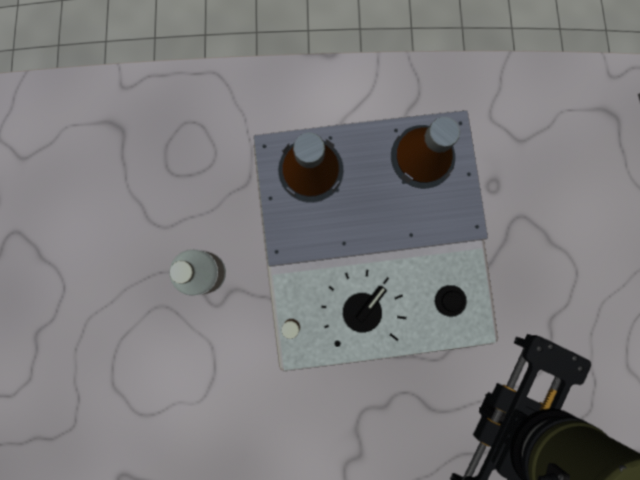

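View pics/scene8.png

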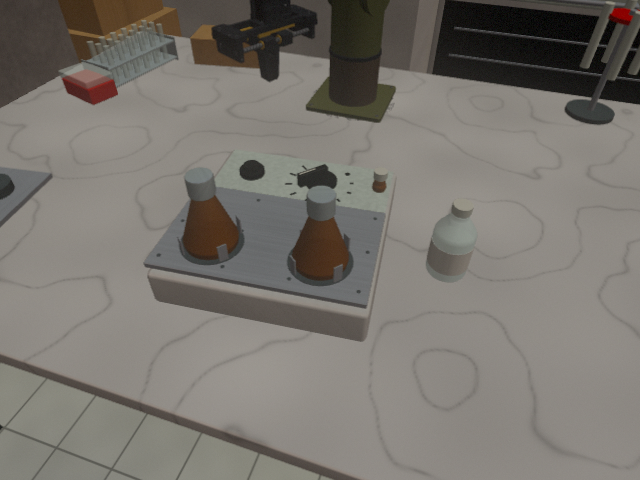

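The pointer (tip at 383,289) lines up with bar 6 (385,280). The button top is back at about 98 mm, the flasks, vial and bottle are unmoved, and the arm is clear.

```bash
python3 -c "
from bench import arm
print(arm.sign_off())"
```

```text
the job is handed in; nothing more can be done
None
```

The dial is at speed 6 and the start button has been pressed fully down and released. The job was handed in at about 13 s on the robot's clock.

- **Dial:** I pushed the pointer clockwise with the closed fingertip from step 1 to step 6, without gripping it. After backing off, the top view showed it in line with the sixth bar.
- **Button:** I pressed it down until it stopped. Commanding 0.8 mm more moved the tip only 0.1 mm, and the force rose from 15 to 21 N. After I lifted off, its top read about 97–99 mm above the bench, against about 96–98 mm before the press, so it came back up.
- **Surroundings:** The flasks, vial and bottle appear in the same places as in the first pictures. The arm finished clear of everything, with no contact force.

No check failed or disagreed.

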